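Stand the fallen offer board back up and block its foot with the jar tray

TASK

The offer board has fallen on its face onto the tray of small jars. Tip it back up so that it leans against the wire grid of the display back, its foot still at the red toe strip and square to the grid; then slide the tray up against the foot of the board, centred on it to within a few centimetres, so that the board cannot slip. Leave the two jars beside the display where they are.

Things in the scene. Friction and masses are not known exactly. Their poses are not given: they have to be found in the camera images.
- stand: Fixed display back: upright wire grid in a dark frame, 272 wide, 240 high, with a red toe strip before it on the table. Origin: on the table, middle of the strip's front face (towards the tray). x points from strip to grid, y along the strip, z up. Strip 240 long, 15 high, x 0 to 15; wires' front at x = 60. Steel feet 12 high, 20 wide at y = +-130, x 0 to 110 (all mm).
- board: Loose wooden board 10 thick (its x), 160 wide (y), 190 mm long (z), 0.2 to 0.4 kg. Origin: middle of its foot end; z from foot to top, +x out of its plain back (which goes to the grid), -x out of the yellow face with a red band near the top. At the start it lies face down: foot within 4 mm of the strip, sloping up 30 degrees towards the robot, resting on the tray's upper edge.
- board_center (a point): Centre of the board, half-way up; axes as the board's. The strip stops the foot when the top is pushed up and over; just past upright the board falls the last 20 degrees by itself onto the grid, and stays.
- board_top (a point): Middle of the board's top edge on its back (the edge that will touch the grid), 190 mm from the foot; axes as the board's. At the start the top edge hangs free, with about 35 mm between it and the tray's top.
- board_foot (a point): Middle of the board's foot edge on the yellow face (the edge that the tray is to block); axes as the board's.
- tray_center (a point): Centre (30 mm up) of a loose cardboard tray packed with eight small green-lidded jars: in effect a solid block 80 deep (x), 150 wide (y), 60 mm high, 0.56 to 1.1 kg; sliding it takes about 3 to 12 N. Axes parallel to the stand's at the start; its +x face, 40 mm from the centre, looks to the board's foot, about 105 mm away at the start.
- jar_red: Bystander: amber jar with white lid, 64 mm across, 100 mm high, beside one end of the stand; origin at the centre of its underside.
- jar_dark: Bystander: red jar with black lid, 64 mm across, 100 mm high, beside the other end of the stand; origin at the centre of its underside.
There are look-alikes about, which are no part of the job. Leave any blue look-alike of the board alone.

How it is judged:
By the outcome, as a careful person would: the job done as asked, in the order asked, and still so for the second after the job is handed in, with the robot touching nothing.
It also fails if it takes over 51 s, if anything falls off the work surface, if the arm or the gripper's body presses on something with over 40 N, if the wrist force passes 120 N, or if a joint passes its speed limit or range.

ROBOT

A 6-joint arm with a two-finger parallel gripper is mounted at the origin on the work surface. World frame = base frame: x ahead of the robot, y to its left, z up, the work surface at z = 0. Lengths are in m, angles in rad, forces in N, time in s.
With the tool pointing down it reaches from about 0.35 to 0.775 m from the base axis. Payload 7.3 kg.
Tool frame: the origin (TCP) lies on the centre line of the jaws, within the pads' length; the fingertips stand 11 mm ahead of it and the grasp point (between the pads) lies 8 mm behind it; z points along the fingers, y is the direction in which the jaws open and shut (so a half turn about z gives the same grasp; the last joint's range is limited). The gripper opens to 92 mm and grips with 3 to 60 N. Pads are 19 mm wide; open, the fingers measure 130 mm over their backs; the gripper's body (75 mm by 190 mm) begins 47 mm behind the grasp point.
Start: joints at [0.964, 0.342, 1.524, -0, 1.275, -0.146], TCP at [0.233, 0.47, 0.238] pointing down, gripper open.
Joint ranges: [-2.53, 2.53], [-0.77, 2.02], [0.04, 2.7], [-1, 4.14], [0.28, 2.66], [-3.11, 3.11]. Speed limits (rad/s): [2.57, 2.57, 3.14, 3.14, 3.14, 3.14].

INTERFACE

Orientations are given as [roll, pitch, yaw] about the fixed x, y, z axes, in that order (R = Rz(yaw) Ry(pitch) Rx(roll)).
In Python, from cell import robot gives the robot as it stands.
- The arm moves only by the tool jog_arm, never from a script. Its argument "deltas" is one flat list of numbers, 6 for each row, row after row: the shift along the world's x, y, z in units of 0.1 m (1.0 is 0.1 m), then the turn, a rotation vector about the world's x, y, z in units of 90 degrees (1.0 is 90 degrees). A call has 1 to 5 rows; each row is the pose to reach, as a shift and turn from the pose commanded when the call began; what a row does not reach only later rows make up. A row lasts 1/12 s, in which the tool goes at most 41.7 mm and 7.16 degrees, less where a joint would pass 70% of its speed; a pose out of reach is approached as far as the arm can. A call with a number of a shift or a turn outside -1 to 1 is refused whole. A call with a gripper value outside its range is refused whole. "claw" is the opening, from 0 (shut) to 1 (fully open), set as the call begins (left out, the last holds). The fingers move at their own pace and stop on an object; "newtons" is the grip in N (left out, the last holds). Time passes only in rows, so rows that repeat a pose let the fingers close. It gives the time, the measured TCP pose, the force and the opening at its end, in the units of the state.
- robot.observe(): the state, without advancing time (a new reading comes with each control period).
- robot.read_camera(name): name is "scene" or "top" or "wrist"; returns the picture (384x512x3 uint8, red, green, blue); there is no depth.
- robot.camera_params(name): a dict with "fx", "fy", "cx", "cy" (pixels), "k1" (the pictures are not rectified: a ray, as slopes to the right and down, at radius r is drawn at 1 + k1 r^2 times it, then the intrinsics apply), "R" (3x3) and "t" (3): a world point X has camera coordinates R X + t. Camera axes: x right, y down, z forward; pixel columns grow to the right and rows downward; lengths in m; the calibration is good to about 2 mm. A picture is of the moment at which its call begins: read the wrist's pose just before it. camera_params takes no time and is no camera call; for the wrist camera it gives the pose at the moment of the call.
- robot.hand_in(): hands the job in, once; it reports no verdict.
The state is a dict: "time": time; "qpos": joint angles; "qvel": joint speeds; "joint_efforts": joint torques, N m; "tool_pos": TCP position; "tool_rot": TCP orientation; "contact_force": force on the tool from outside, world axes, zero at the start; "torque": the same for the moment, N m; "opening": finger opening in m.
Only numpy, scipy, OpenCV 4.12 (cv2) and the standard library are available. Lean on these libraries where they do the work, as an engineer would, in place of code of your own. Each camera call takes 0.05 s, during which the arm holds its last target. There are 200 camera calls.

## Working session

There is one attempt and no reset: what is moved stays moved. The work goes in short steps, Python scripts to look and compute and a tool call to move; the robot and the scene stay as the last step left them, time stands still between calls to the robot, and variables do not carry over. Pictures are saved under pics/ and viewed, about 8 in all and at most 12, crops included, and the job is handed in when it is done.

Besides the shell and the picture viewer there is one more tool, called after ">>>" as a command line: name --argument value ..., lists and objects as JSON in quotes. jog_arm: Moves the arm, as the interface text tells. Its arguments: {"type":"object","properties":{"deltas":{"type":"array","items":{"type":"number"}},"claw":{"type":"number"},"newtons":{"type":"number"}},"required":["deltas"]}

```bash
mkdir -p pics; ls
python3 - <<'E'
from cell import robot
import cv2,numpy as np
ims=[robot.read_camera(n) for n in("scene","top")]
for n,i in zip(("scene","top"),ims):
    cv2.imwrite(f"pics/{n}0.png",i[:,:,::-1]); p=robot.camera_params(n); print(n,p)
cv2.imwrite("pics/a.png",cv2.resize(ims[0],(800,600))[:,:,::-1]);cv2.imwrite("pics/b.png",cv2.resize(ims[1],(800,600))[:,:,::-1])
s=robot.observe();print(s)
E
```

```text
pics
scene {'fx': 354.6450028792771, 'fy': 354.6450028792771, 'cx': 255.11598928385104, 'cy': 191.99009271710793, 'k1': -0.05586619417755173, 'R': array([[-0.68519796,  0.72813595, -0.01793862],
       [ 0.54596658,  0.49715742, -0.67435524],
       [-0.48210398, -0.47186072, -0.73818914]]), 't': array([ 0.42698978, -0.24980021,  1.19826067])}
top {'fx': 370.01983283691493, 'fy': 370.01983283691493, 'cx': 258.1191331118033, 'cy': 193.42028895406756, 'k1': -0.09596528213375419, 'R': array([[ 0.02568595, -0.99953454,  0.01646008],
       [-0.98972056, -0.02774414, -0.14029782],
       [ 0.14068919, -0.0126872 , -0.98997252]]), 't': array([-0.00682425,  0.59104449,  0.94104669])}
{'time': 0.1, 'qpos': array([ 9.63993814e-01,  3.42658855e-01,  1.52491429e+00, -4.64583067e-06,
        1.27539019e+00, -1.45993542e-01]), 'qvel': array([ 0.00090914, -0.00136149, -0.00372538,  0.00109767,  0.0011157 ,
        0.00051154]), 'joint_efforts': array([ 1.53335841e-03, -4.32007062e+01, -2.44691277e+01,  7.18931551e-02,
        5.26366406e-02, -6.33880336e-05]), 'tool_pos': array([0.23323424, 0.46996547, 0.23711395]), 'tool_rot': array([-3.14023591e+00, -1.95004722e-04,  2.68078491e+00]), 'contact_force': array([ 0.28504391,  0.34752138, -1.15882672]), 'torque': array([-0.0114372 , -0.02152429, -0.01423237]), 'opening': 0.09186197884730771}
```

View pics/a.png

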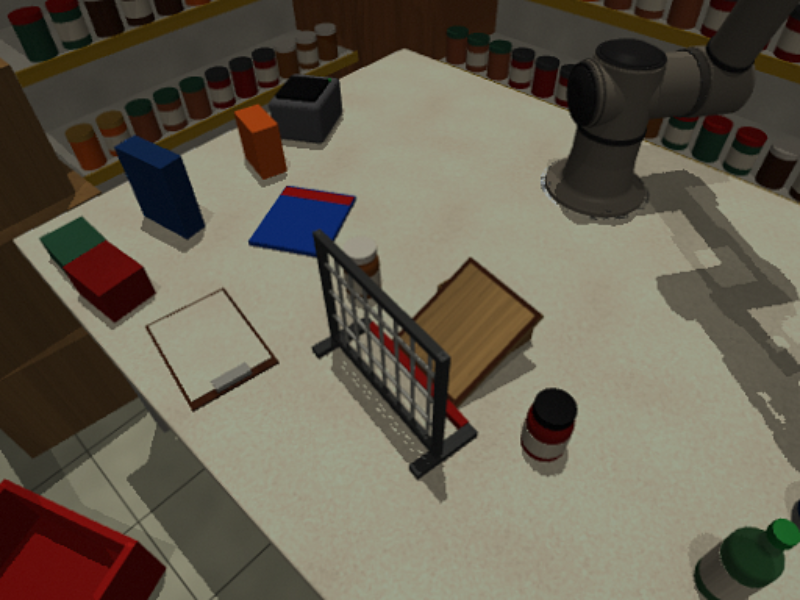

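View pics/b.png

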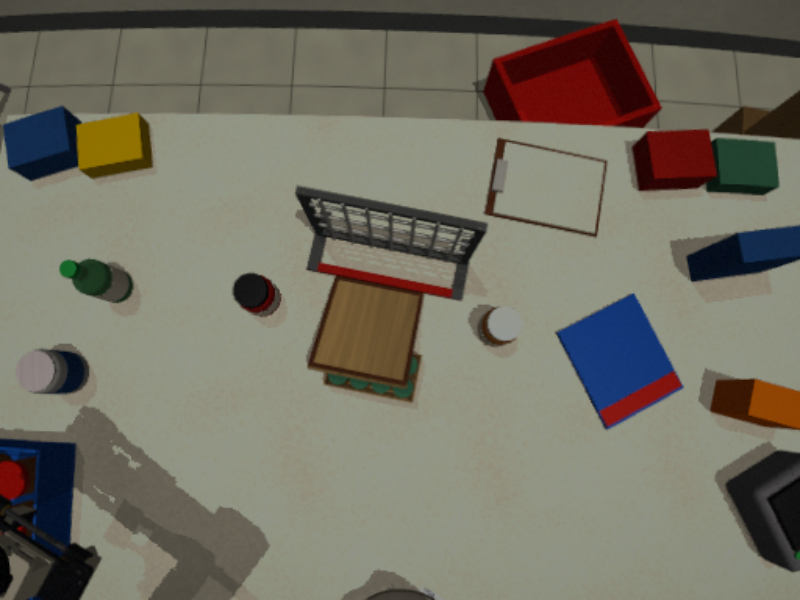

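Candidates for the board (800×600 views): the wooden plate lying on the jars (top 365,330; scene 470,330), the blue board with a red band (top 620,360) and the clipboard (top 548,188). By the description it is the wooden plate: plain back up, foot at the red strip, jars under it. I'll check it in a close crop and measure.

```bash
cat > h.py <<'E'
from cell import robot
import cv2,numpy as np
P={n:robot.camera_params(n) for n in("scene","top")}
def ray(n,uv,p=None):
    p=p or P[n]; d=np.array([(uv[0]-p['cx'])/p['fx'],(uv[1]-p['cy'])/p['fy']]); s=d.copy()
    for _ in range(20): s=d/(1+p['k1']*(s@s))
    v=p['R'].T@np.array([*s,1]); return -p['R'].T@p['t'], v/np.linalg.norm(v)
def onz(n,uv,z,p=None):
    o,v=ray(n,uv,p); return o+v*(z-o[2])/v[2]
def tri(u1,u2,n1="scene",n2="top"):
    (a,u),(b,v)=ray(n1,u1),ray(n2,u2)
    s,t=np.linalg.lstsq(np.c_[u,-v],b-a,rcond=None)[0]
    return (a+s*u+b+t*v)/2, np.linalg.norm(a+s*u-b-t*v)
def mask(im,lo,hi): return cv2.inRange(cv2.cvtColor(im,cv2.COLOR_RGB2HSV),lo,hi)
def quad(m):
    c=max(cv2.findContours(m,0,2)[0],key=cv2.contourArea); h=cv2.convexHull(c)
    for e in np.arange(1,15,.5):
        q=cv2.approxPolyDP(h,e,True)
        if len(q)<=4: return q[:,0],cv2.contourArea(c)
E
python3 - <<'E'
from h import *
I={n:cv2.imread(f"pics/{n}0.png")[:,:,::-1].copy() for n in P}
roi={"scene":(230,150,365,280),"top":(180,165,290,265)}
out=[]
for n,(x0,y0,x1,y1) in roi.items():
    im=I[n]
    w=np.zeros(im.shape[:2],np.uint8); w[y0:y1,x0:x1]=mask(im,(8,70,40),(22,255,255))[y0:y1,x0:x1]
    w=cv2.morphologyEx(w,cv2.MORPH_OPEN,np.ones((3,3)))
    q=quad(w); print(n,"wood",q)
    r=np.zeros_like(w); r[y0:y1,x0:x1]=(mask(im,(0,150,60),(6,255,255))|mask(im,(172,150,60),(180,255,255)))[y0:y1,x0:x1]
    if n=="top": 
        q2=quad(r);print(n,"strip",q2,[onz(n,u,.015).round(3) for u in q2[0]])
    c=cv2.resize(im[y0:y1,x0:x1],None,fx=4 if n=="top" else 3,fy=4 if n=="top" else 3,interpolation=cv2.INTER_CUBIC)
    out.append(cv2.copyMakeBorder(c,0,max(0,410-c.shape[0]),0,0,0))
o=np.hstack([c[:410] for c in out]);o=cv2.convertScaleAbs(o,alpha=1.5);print(o.shape);o=cv2.resize(o,(800,int(o.shape[0]*800/o.shape[1])));cv2.imwrite("pics/c.png",o[:,:,::-1])
E
```

```text
scene wood (array([[302, 167],
       [346, 204],
       [292, 259],
       [266, 203]], dtype=int32), 3577.5)
top wood (array([[215, 177],
       [270, 187],
       [266, 245],
       [197, 235]], dtype=int32), 3725.0)
top strip (array([[203, 172],
       [205, 168],
       [289, 186],
       [288, 189]], dtype=int32), 394.0) [array([0.65 , 0.162, 0.015]), array([0.661, 0.157, 0.015]), array([ 0.618, -0.075,  0.015]), array([ 0.609, -0.073,  0.015])]
(410, 845, 3)
```

View pics/c.png

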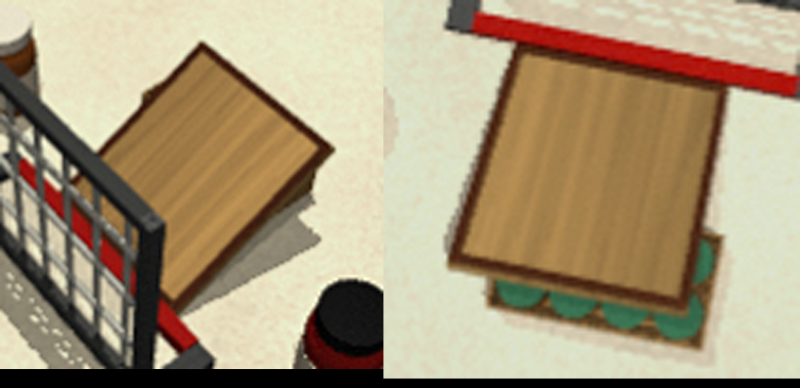

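The crop confirms the wooden plate: its top edge is at (450,258)-(688,303) in the top crop, its foot at (518,48)-(724,88) lies at the strip, and the tray's near rim is at (487,305)-(702,347). The tray is offset towards -y.

Run:
```python
from h import *
T=lambda X,Y:np.array([180+(X-383)/3.787-.4,165+Y/3.787-.4]); S=lambda X,Y:np.array([230+X/2.84-.3,150+Y/2.84-.3])
a,e1=tri(S(332,150),T(450,259)); b,e2=tri(S(202,42),T(688,301)); print("top L,R",a.round(3),b.round(3),e1,e2,"width",np.linalg.norm(a-b))
fl,fr=[onz("top",T(*p),.009) for p in((518,48),(724,88))]; print("foot",fl.round(3),fr.round(3),np.linalg.norm(fl-fr),"len",np.linalg.norm((a+b-fl-fr)/2))
s1,s2=[onz("top",T(*p),.015) for p in((474,38),(795,97))]; d=s1-s2; print("strip",s1.round(3),s2.round(3),np.linalg.norm(d),"yaw",np.degrees(np.arctan2(-d[0],d[1])))
for z in(.06,): 
  t=[onz("top",T(*p),z) for p in((487,305),(702,347),(722,235))]; print("tray",*[x.round(3) for x in t],np.linalg.norm(t[0]-t[1]),np.linalg.norm(t[2]-t[1]))
# check tray corner height via two views: near +y corner top of tray in scene ~ (314,178)
print("tray nearL tri",tri(S(314,176),T(487,303)))
y=np.arctan2(-d[0],d[1]); ex=np.array([np.cos(y),np.sin(y)]);ey=np.array([-np.sin(y),np.cos(y)])
o=(s1+s2)[:2]/2
for n,p in dict(top=(a+b)/2,foot=(fl+fr)/2,trayL=t[0],trayR=t[1],trayF=t[2]).items(): print(n,((p[:2]-o)@ex).round(3),((p[:2]-o)@ey).round(3))
```

```text
top L,R [0.48  0.158 0.098] [0.456 0.003 0.105] 0.0016148958801594899 0.003058236448641268 width 0.1568251267664321
foot [0.637 0.128 0.009] [ 0.612 -0.023  0.009] 0.1529285087641192 len 0.18408665029217994
strip [0.643 0.16  0.015] [ 0.606 -0.074  0.015] 0.2365707417620506 yaw -8.936193133823512
tray [0.451 0.136 0.06 ] [ 0.427 -0.009  0.06 ] [ 0.503 -0.021  0.06 ] 0.14792693983210037 0.0767042358455841
tray nearL tri (array([0.45327766, 0.13932113, 0.02508919]), np.float64(0.003251678596589037))
top -0.16 0.013
foot -0.001 0.01
trayL -0.186 0.066
trayR -0.187 -0.082
trayF -0.11 -0.082
```

>>> jog_arm --deltas '[0.5,-1,0.6,0,0,0,0.5,-1,0.6,0,0,0,0.5,-1,0.6,0,0,0]'

```text
time: 0.35
tool_pos: [0.2825, 0.3705, 0.2967]
tool_rot: [-3.14, -0.001, 2.683]
contact_force: [1.2, 0.3, 0.3]
opening: 0.0919
```

```bash
python3 -c "
from cell import robot
s=robot.observe();print(*[s[k].round(4) for k in('qpos','tool_pos','tool_rot')])"
```

```text
[ 7.5480e-01  1.9060e-01  1.5669e+00 -2.0000e-04  1.3862e+00 -3.5710e-01] [0.2825 0.3705 0.2967] [-3.1396e+00 -6.0000e-04  2.6827e+00]
```

>>> jog_arm --deltas '[0.5,-1,0.2,0.35,0,0,0.5,-1,0.2,0.35,0,0,0.5,-1,0.2,0.35,0,0,0.5,-1,0.2,0.35,0,0,0.5,-1,0.2,0.35,0,0]'

```text
time: 0.77
tool_pos: [0.3344, 0.2701, 0.3181]
tool_rot: [2.632, -0.232, 2.739]
contact_force: [-0.2, 0.0, -1.2]
opening: 0.0918
```

```bash
python3 -c "
from cell import robot
s=robot.observe();print(*[s[k].round(4) for k in('qpos','tool_pos','tool_rot')],s['time'])"
```

```text
[ 0.0943 -0.0212  1.8732  0.5798  1.2766 -1.1821] [0.3344 0.2701 0.3181] [ 2.632  -0.2317  2.7389] 0.7667
```

```bash
cat > kin.py <<'E'
import numpy as np
from scipy.spatial.transform import Rotation as Ro
from scipy.optimize import least_squares
Q=np.array([[.964,.34266,1.52491,0,1.27539,-.146],[.7548,.1906,1.5669,-.0002,1.3862,-.3571],[.0943,-.0212,1.8732,.5798,1.2766,-1.1821]])
X=np.array([[.23323,.46997,.23711],[.2825,.3705,.2967],[.3344,.2701,.3181]]); E=[[-3.14024,-.0002,2.68078],[-3.1396,-.0006,2.6827],[2.632,-.2317,2.7389]]
def fk(q,k):
    h,L1,L2,d,e,c=k; r=lambda a,t:Ro.from_rotvec(np.array(a)*t); z=np.array([0,0,1.])
    A=r([0,0,1],q[0])*r([0,1,0],q[1]); p=h*z+A.apply([0,0,L1]); A=A*r([0,1,0],q[2]); p=p+A.apply([e,0,L2])
    A=A*r([0,0,1],q[3])*r([0,1,0],q[4]); p=p+A.apply([0,0,d]); return p,A*r([0,0,1],q[5]+c)
f=lambda k:np.concatenate([np.r_[fk(q,k)[0]-x,(fk(q,k)[1]*Ro.from_euler('xyz',e).inv()).as_rotvec()*.3] for q,x,e in zip(Q,X,E)])
s=min((least_squares(f,[.3,.4,.4,.25,0,c]) for c in(0,1.57,3.1,-1.57)),key=lambda s:s.cost); K=s.x
lo=np.array([-2.53,-.77,.04,-1,.28,-3.11]);hi=np.array([2.53,2.02,2.7,4.14,2.66,3.11])
O=np.array([.6245,.043]);yw=np.radians(-9)
def W(x,y,z): return np.array([*(O+x*np.array([np.cos(yw),np.sin(yw)])+y*np.array([-np.sin(yw),np.cos(yw)])),z])
def orient(phi,pitch,flip=1):  # heading phi deg from ex toward ey, pitch deg down; tool y horizontal
    a=yw+np.radians(phi);p=np.radians(pitch)
    zt=np.array([np.cos(a)*np.cos(p),np.sin(a)*np.cos(p),-np.sin(p)]); yt=flip*np.array([-np.sin(a),np.cos(a),0])
    return Ro.from_matrix(np.c_[np.cross(yt,zt),yt,zt])
def ik(p,R,q0):
    g=lambda q:np.r_[fk(q,K)[0]-p,(fk(q,K)[1]*R.inv()).as_rotvec()*.2]
    s=least_squares(g,np.clip(q0,lo+.001,hi-.001),bounds=(lo,hi)); return s.x,np.abs(s.fun).max()
E
python3 - <<'E'
from kin import *
print(K.round(4),s.cost,np.abs(s.fun).max())
for fl in(1,-1):
 for phi in(90,75,60,45,30,0):
  for st,tip in(("start",(-.163,0.0,.077)),("back",(-.26,0.0,.1)),("end",(.025,0.0,.16))):
   R=orient(phi,25,fl); hd=np.radians(phi)
   t=W(*tip); p=t-.011*R.apply([0,0,1])
   b=min((ik(p,R,np.array(q0)) for q0 in([.1,0,1.9,.6,1.3,-1.2],[-.5,.3,2.2,1.5,1.3,-1.5],[-.2,.4,2.3,2.8,1,-2.5],[-.2,.4,2.3,2.8,1,1])),key=lambda v:v[1])
   print(fl,phi,st,b[0].round(2),round(b[1],4))
E
```

```text
[0.374  0.5201 0.3838 0.4446 0.0807 1.5708] 0.006001423220581901 0.06188894955933283
1 90 start [-0.7   1.01  1.71  0.91  1.38  1.94] 0.0
1 90 back [-0.82  0.93  1.94  0.83  1.31  1.79] 0.0
1 90 end [-0.56  1.    1.23  0.98  1.59  2.38] 0.0
1 75 start [-0.81  0.98  1.96  1.11  1.21  1.76] 0.0
1 75 back [-0.97  0.94  2.16  1.    1.15  1.61] 0.0
1 75 end [-0.61  0.89  1.56  1.14  1.35  2.27] 0.0
1 60 start [-0.89  1.03  2.22  1.41  1.11  1.45] 0.0
1 60 back [-1.14  1.04  2.39  1.25  1.02  1.26] 0.0
1 60 end [-0.63  0.81  1.86  1.41  1.16  2.09] 0.0
1 45 start [-0.93  1.22  2.48  1.82  1.21  0.97] 0.0
1 45 back [-1.36  1.38  2.65  1.68  0.98  0.56] 0.0
1 45 end [-0.57  0.78  2.13  1.83  1.06  1.82] 0.0
1 30 start [-0.85  1.74  2.7   2.07  1.75  0.4 ] 0.004
1 30 back [-1.81  1.89  2.7   1.91  0.9  -0.09] 0.0165
1 30 end [-0.39  0.81  2.36  2.39  1.15  1.55] 0.0
1 0 start [1.09 1.56 2.7  4.14 1.64 2.6 ] 0.0069
1 0 back [1.21 1.08 2.7  4.14 1.14 2.26] 0.0474
1 0 end [0.41 0.83 2.42 3.68 1.22 1.63] 0.0
-1 90 start [-0.7   1.01  1.71  0.91  1.38 -1.2 ] 0.0
-1 90 back [-0.82  0.93  1.94  0.83
[... 172 characters left out ...]
 0.0
-1 75 end [-0.61  0.89  1.56  1.14  1.35 -0.88] 0.0
-1 60 start [-0.89  1.03  2.22  1.41  1.11 -1.69] 0.0
-1 60 back [-1.14  1.04  2.39  1.25  1.02 -1.88] 0.0
-1 60 end [-0.63  0.81  1.86  1.41  1.16 -1.05] 0.0
-1 45 start [-0.93  1.22  2.48  1.82  1.21 -2.17] 0.0
-1 45 back [-1.36  1.38  2.65  1.68  0.98 -2.58] 0.0
-1 45 end [-0.57  0.78  2.13  1.83  1.06 -1.32] 0.0
-1 30 start [-0.85  1.74  2.7   2.07  1.75 -2.74] 0.004
-1 30 back [-1.72  1.81  2.7   1.86  0.94 -3.11] 0.0146
-1 30 end [-0.39  0.81  2.36  2.39  1.15 -1.59] 0.0
-1 0 start [ 1.09  1.56  2.7   4.14  1.64 -0.55] 0.0069
-1 0 back [ 1.21  1.08  2.7   4.14  1.14 -0.88] 0.0474
-1 0 end [ 0.41  0.83  2.42  3.68  1.22 -1.51] 0.0
```

Run:
```python
from kin import *
print(s.fun.reshape(3,6).round(4))
import itertools
# orientation only with sign tests
for sg in itertools.product((1,-1),(1,-1),(1,-1)):
  for off in(0,1.5708,3.1416,-1.5708):
    e=0
    for q,E_ in zip(Q,E):
      r=lambda a,t:Ro.from_rotvec(np.array(a)*t)
      A=r([0,0,1],q[0])*r([0,1,0],q[1]+q[2])*r([0,0,1],sg[0]*q[3])*r([0,1,0],q[4])*r([0,0,1],sg[1]*q[5]+off)
      e=max(e,(A*Ro.from_euler('xyz',E_).inv()).magnitude())
    if e<.3 and sg[2]==1: print(sg,off,e)
```

```text
[[ 0.0619 -0.0448 -0.0071 -0.     -0.     -0.    ]
 [ 0.0524 -0.0556 -0.007  -0.     -0.      0.    ]
 [ 0.0024 -0.0041  0.0142 -0.     -0.     -0.    ]]
(1, 1, 1) 1.5708 7.512636772909991e-05
```

>>> jog_arm --deltas '[0,-1,0,0.3,0,-0.1,0,-1,0,0.3,0,-0.1,0,-1,0,0.3,0,-0.1,0,-1,0,0.3,0,-0.1,0,-1,0,0.3,0,-0.1]'

```text
time: 1.18
tool_pos: [0.3341, 0.1695, 0.3176]
tool_rot: [2.177, -0.421, 2.728]
contact_force: [-0.1, 1.3, -0.6]
opening: 0.0916
```

```bash
python3 - <<'E'
from cell import robot
s=robot.observe();print(*[repr(s[k].round(5)) for k in('qpos','tool_pos','tool_rot')])
t=open('kin.py').read()
t=t.replace("-1.1821]])","-1.1821],%s])"%list(s['qpos'])).replace(".2701,.3181]])",".2701,.3181],%s])"%list(s['tool_pos'])).replace("2.7389]]","2.7389],%s]"%list(s['tool_rot']))
t=t.replace("h,L1,L2,d,e,c=k;","h,L1,L2,d,e,b,b2,b3=k;c=np.pi/2;").replace("A.apply([0,0,L1])","A.apply([0,b,L1])").replace("A.apply([0,0,d])","A.apply([b3,b2,d])").replace("[.3,.4,.4,.25,0,c]) for c in(0,1.57,3.1,-1.57)","[.3,.4,.4,.25,c,0,0,0]) for c in(0,.05,-.05)")
open('kin.py','w').write(t)
E
python3 - <<'E'
from kin import *
print(K.round(4),s.cost,np.abs(s.fun).max())
for phi in(90,75,60,45,30,0):
  for st,tip in(("start",(-.163,0.0,.077)),("back",(-.24,0.0,.1)),("end",(.025,0.0,.16))):
   for pit in (15,25):
    R=orient(phi,pit,1)
    p=W(*tip)-.011*R.apply([0,0,1])
    b=min((ik(p,R,np.array(q0)) for q0 in([.1,0,1.9,.6,1.3,-1.2],[-.5,.3,2.2,1.5,1.3,-1.5],[-.2,.4,2.3,2.8,1,-2.5],[-.2,.4,2.3,2.8,1,1],[-.5,1,2,1,1,2])),key=lambda v:v[1])
    print(phi,pit,st,b[0].round(2),round(b[1],4))
E
```

```text
array([-0.54217,  0.02749,  2.13956,  0.90323,  1.55682, -1.77809]) array([0.33406, 0.16947, 0.31757]) array([ 2.17709, -0.42105,  2.72761])
[ 2.228e-01  5.063e-01  3.795e-01  3.071e-01  4.650e-02  7.640e-02
  0.000e+00 -1.000e-04] 1.2764138369196055e-09 2.1159505395940137e-05
90 15 start [-0.68  0.91  1.92  1.    1.47  1.84] 0.0
90 25 start [-0.64  0.79  1.95  0.97  1.34  1.93] 0.0
90 15 back [-0.77  0.83  2.12  0.93  1.42  1.72] 0.0
90 25 back [-0.73  0.7   2.15  0.91  1.31  1.83] 0.0
90 15 end [-0.53  0.92  1.39  1.13  1.66  2.34] 0.0
90 25 end [-0.5   0.83  1.39  1.02  1.56  2.41] 0.0
75 15 start [-0.75  0.89  2.13  1.21  1.35  1.69] 0.0
75 25 start [-0.71  0.76  2.15  1.19  1.21  1.81] 0.0
75 15 back [-0.88  0.84  2.33  1.11  1.3   1.55] 0.0
75 25 back [-0.83  0.68  2.34  1.11  1.19  1.69] 0.0
75 15 end [-0.56  0.82  1.64  1.29  1.46  2.24] 0.0
75 25 end [-0.53  0.74  1.63  1.18  1.34  2.37] 0.0
60 15 start [-0.8   0.92  2.35  1.48  1.3   1.45] 0.0
60 25 start [-0.74  0.75  2.35  1.49  1.14  1.61] 0.0
60 15 back [-0.99  0.93  2.54  1.36  1.22  1.24] 0.0
60 25 back [-0.92  0.71  
[... 365 characters left out ...]
.52  0.69  2.08  1.87  1.18  1.94] 0.0
45 25 end [-0.48  0.58  2.03  1.74  0.97  2.15] 0.0
30 15 start [-0.68  1.24  2.7   2.11  1.73  0.89] 0.005
30 25 start [-0.58  0.93  2.7   2.3   1.44  1.18] 0.0022
30 15 back [-1.04  1.27  2.7   1.67  1.39  0.78] 0.0434
30 25 back [-0.76  0.59  2.7   1.91  1.05  1.5 ] 0.0294
30 15 end [-0.4   0.66  2.23  2.31  1.13  1.76] 0.0
30 25 end [-0.37  0.54  2.17  2.19  0.84  1.96] 0.0
0 15 start [0.23 1.19 2.68 3.55 1.98 1.85] 0.0
0 25 start [0.2  0.9  2.67 3.46 1.53 1.71] 0.0
0 15 back [0.66 1.14 2.7  4.05 1.76 2.09] 0.0195
0 25 back [0.55 0.76 2.7  3.86 1.34 1.76] 0.016
0 15 end [0.03 0.66 2.26 3.35 1.09 1.52] 0.0
0 25 end [0.02 0.53 2.2  3.39 0.73 1.46] 0.0
```

```bash
cat >> kin.py <<'E'
def delta(tip,phi,pitch,flip=-1,frm=None):
    """print shift (0.1 m) and turn (90 deg) from the current pose, or from frm=(pos,R)"""
    if frm is None:
        from cell import robot
        s=robot.observe(); frm=(s['tool_pos'],Ro.from_euler('xyz',s['tool_rot']))
    R=orient(phi,pitch,flip); p=W(*tip)-.011*R.apply([0,0,1])
    rv=(R*frm[1].inv()).as_rotvec()/(np.pi/2)
    print(((p-frm[0])*10).round(3),rv.round(3),"deg",(np.linalg.norm(rv)*90).round(1),"z",p.round(3)); return p,R
E
python3 - <<'E'
from kin import *
q=Q[-1]
a=delta((-.27,-.12,.20),60,22); b=delta((-.215,-.073,.10),60,22,frm=a); b2=delta((-.202,-.051,.0735),60,22,frm=b);c=delta((-.167,.01,.0735),60,22,frm=b2)
for p,R in(a,b,b2,c):
  q,e=ik(p,R,q); print(q.round(2),round(e,4))
E
```

```text
[-0.014 -2.107 -1.135] [ 0.34   0.541 -0.623] deg 80.3 z [ 0.333 -0.041  0.204]
[ 0.617  0.378 -1.   ] [0. 0. 0.] deg 0.0 z [ 0.394 -0.003  0.104]
[ 0.163  0.197 -0.265] [0. 0. 0.] deg 0.0 z [0.411 0.016 0.078]
[0.441 0.548 0.   ] [0. 0. 0.] deg 0.0 z [0.455 0.071 0.078]
[-1.3   0.4   2.36  0.87  1.42 -1.26] 0.0
[-1.06  0.73  2.38  1.19  1.2  -1.54] 0.0
[-0.97  0.82  2.39  1.3   1.17 -1.64] 0.0
[-0.74  0.82  2.37  1.53  1.18 -1.62] 0.0
```

>>> jog_arm --deltas '[0,-0.7,-0.1,0.113,0.18,-0.208,0,-0.7,-0.1,0.113,0.18,-0.208,0,-0.7,-0.1,0.113,0.18,-0.208,0,-0.7,-0.1,0.113,0.18,-0.208,0,-0.7,-0.1,0.113,0.18,-0.208]' --claw 0 --newtons 10

```text
time: 1.6
tool_pos: [0.3324, 0.1014, 0.3064]
tool_rot: [2.19, -0.761, 2.393]
contact_force: [-0.1, -0.0, -0.7]
opening: 0.0627
```

>>> jog_arm --deltas '[0,-0.7,-0.4,0.113,0.18,-0.208,0,-0.7,-0.4,0.113,0.18,-0.208,0,-0.7,-0.4,0.113,0.18,-0.208,0,-0.7,-0.4,0.113,0.18,-0.208,0,-0.7,-0.4,0.113,0.18,-0.208]'

```text
time: 2.02
tool_pos: [0.3324, 0.0319, 0.2666]
tool_rot: [2.42, -1.061, 1.883]
contact_force: [-0.7, 1.0, -0.7]
opening: 0.0294
```

>>> jog_arm --deltas '[0,-0.7,-0.6,0.113,0.18,-0.208,0,-0.7,-0.6,0.113,0.18,-0.208,0,-0.7,-0.6,0.113,0.18,-0.208,0,-0.7,-0.6,0.113,0.18,-0.208,0,-0.7,-0.6,0.113,0.18,-0.208]'

```text
time: 2.43
tool_pos: [0.3326, -0.0381, 0.2067]
tool_rot: [-3.139, -1.19, 0.895]
contact_force: [-0.2, -0.0, 0.6]
opening: 0.0007
```

Run:
```python
from kin import *
from cell import robot
s=robot.observe(); print(s['qpos'].round(2),s['time'])
b=delta((-.202,-.051,.0735),60,22); cam=robot.camera_params("wrist"); im=robot.read_camera("wrist")
import cv2; cv2.imwrite("pics/w1.png",cv2.convertScaleAbs(im,alpha=1.4)[:,:,::-1])
```

```text
[-1.29  0.39  2.36  0.87  1.43 -1.26] 2.4333
[ 0.78   0.544 -1.291] [-0.002  0.001 -0.005] deg 0.5 z [0.411 0.016 0.078]
```

View pics/w1.png

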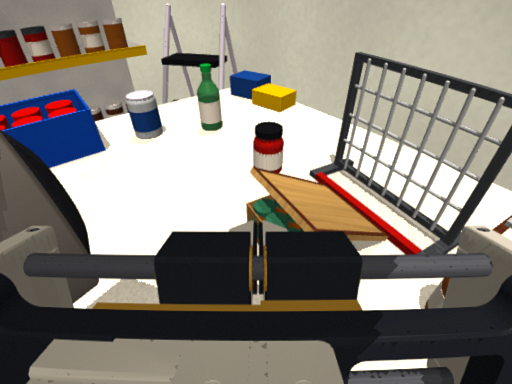

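The wrist view shows the board's top corner at (255,170), the tray's green lids under it at (270,212), and the dark jar clear beyond at (268,150). Next I go down beside the tray.

>>> jog_arm --deltas '[0.6,0.35,-1,0,0,0,0.6,0.35,-1,0,0,0,0.6,0.35,-1,0,0,0,0.6,0.35,-1,0,0,0]'

```text
time: 2.82
tool_pos: [0.3936, -0.0007, 0.1021]
tool_rot: [-3.13, -1.191, 0.894]
contact_force: [-1.3, -0.3, 0.6]
opening: 0.0004
```

>>> jog_arm --deltas '[0.18,0.19,-0.29,0,0,0,0.18,0.19,-0.29,0,0,0,0.18,0.19,-0.29,0,0,0]'

```text
time: 3.07
tool_pos: [0.4106, 0.0173, 0.0779]
tool_rot: [3.141, -1.191, 0.904]
contact_force: [-0.7, 0.6, 1.0]
opening: 0.0008
```

Run:
```python
from kin import *
from cell import robot
import cv2
c=delta((-.167,.01,.0735),60,22); ims=[robot.read_camera(n) for n in("scene","top","wrist")]
a=cv2.resize(ims[0][130:270,220:400],(400,311));b=cv2.resize(ims[1][160:300,160:340],(400,311));w=cv2.resize(ims[2],(373,280))
o=np.zeros((595,800,3),np.uint8);o[:311,:400]=a;o[:311,400:]=b;o[311:591,:373]=w
cv2.imwrite("pics/d.png",cv2.convertScaleAbs(o,alpha=1.4)[:,:,::-1])
```

```text
[ 0.441  0.538 -0.003] [-0.002  0.002 -0.008] deg 0.8 z [0.455 0.071 0.078]
```

View pics/d.png

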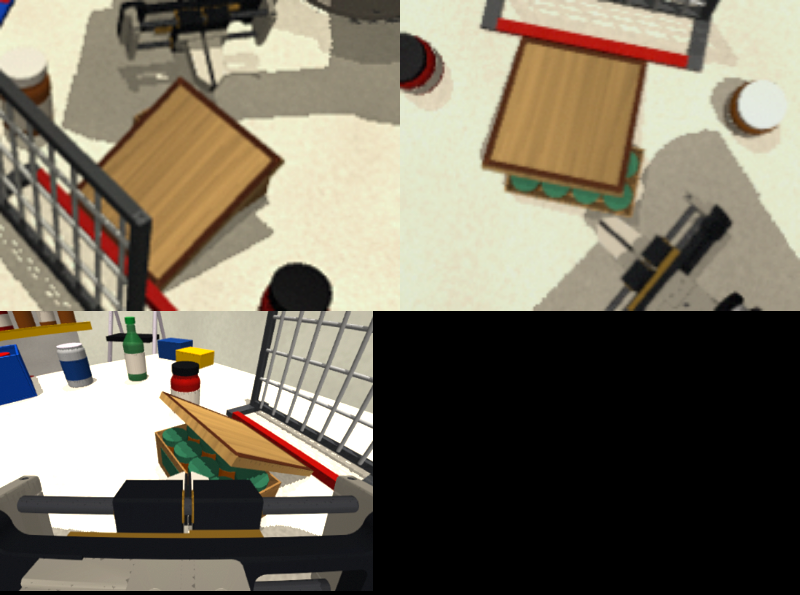

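Top crop: the fingertips at (597,220) stand clear before the tray's near-right corner (635,212). The gap under the top edge is open. I'm sliding in, watching the force.

>>> jog_arm --deltas '[0.1,0.12,0,0,0,0,0.2,0.25,0,0,0,0,0.3,0.37,0,0,0,0]'

```text
time: 3.47
tool_pos: [0.4417, 0.0516, 0.0797]
tool_rot: [3.128, -1.19, 0.908]
contact_force: [-0.1, -0.2, 0.6]
opening: -0.0
```

>>> jog_arm --deltas '[0.07,0.085,0,0,0,0,0.14,0.17,0,0,0,0,0.14,0.17,0,0,0,0]'

```text
time: 3.72
tool_pos: [0.4552, 0.0699, 0.0796]
tool_rot: [3.129, -1.19, 0.91]
contact_force: [-0.5, 0.9, -1.8]
opening: 0.0006
```

Run:
```python
from kin import *
from cell import robot
import cv2
c=delta((-.167,.01,.0735),60,22); ims=[robot.read_camera(n) for n in("scene","top","wrist")]
a=cv2.resize(ims[0][130:270,220:400],(400,311));b=cv2.resize(ims[1][160:300,160:340],(400,311));w=ims[2][60:284,70:370];w=cv2.resize(w,(380,284))
o=np.zeros((595,800,3),np.uint8);o[:311,:400]=a;o[:311,400:]=b;o[311:595,:380]=w
cv2.imwrite("pics/e.png",cv2.convertScaleAbs(o,alpha=1.4)[:,:,::-1])
f=None
for tip,phi,pit in[((-.155,.01,.092),60,22),((-.130,.01,.123),54,22),((-.105,.01,.142),48,22),((-.078,.01,.156),42,22),((-.050,.01,.162),36,22),((-.022,.01,.162),30,22),((.010,.01,.160),30,22),((.03,.01,.158),30,22)]:
    f=delta(tip,phi,pit,frm=f) if f else delta(tip,phi,pit)
    q,e=ik(*f,[-.7,.8,2.3,1.5,1.2,-1.6]);print(q.round(2),round(e,4))
```

```text
[-0.005  0.012 -0.02 ] [ 0.     0.003 -0.005] deg 0.6 z [0.455 0.071 0.078]
[0.117 0.004 0.174] [-0.     0.002 -0.004] deg 0.4 z [0.467 0.069 0.096]
[-0.72  0.75  2.35  1.51  1.19 -1.52] 0.0
[ 0.239 -0.032  0.31 ] [ 0.    -0.    -0.067] deg 6.0 z [0.49  0.066 0.127]
[-0.68  0.65  2.36  1.63  1.18 -1.43] 0.0
[ 0.24  -0.031  0.19 ] [-0.     0.    -0.067] deg 6.0 z [0.514 0.063 0.146]
[-0.62  0.59  2.37  1.76  1.15 -1.38] 0.0
[ 0.26  -0.034  0.14 ] [ 0.     0.    -0.067] deg 6.0 z [0.54 0.06 0.16]
[-0.55  0.55  2.36  1.91  1.1  -1.33] 0.0
[ 0.271 -0.035  0.06 ] [ 0.     0.    -0.067] deg 6.0 z [0.568 0.056 0.166]
[-0.47  0.53  2.34  2.09  1.04 -1.32] 0.0
[ 0.272 -0.034  0.   ] [-0.     0.    -0.067] deg 6.0 z [0.595 0.053 0.166]
[-0.38  0.54  2.31  2.28  0.98 -1.33] 0.0
[ 0.316 -0.05  -0.02 ] [0. 0. 0.] deg 0.0 z [0.626 0.048 0.164]
[-0.36  0.56  2.23  2.27  0.94 -1.28] 0.0
[ 0.198 -0.031 -0.02 ] [0. 0. 0.] deg 0.0 z [0.646 0.045 0.162]
[-0.35  0.58  2.18  2.27  0.91 -1.25] 0.0
```

View pics/e.png

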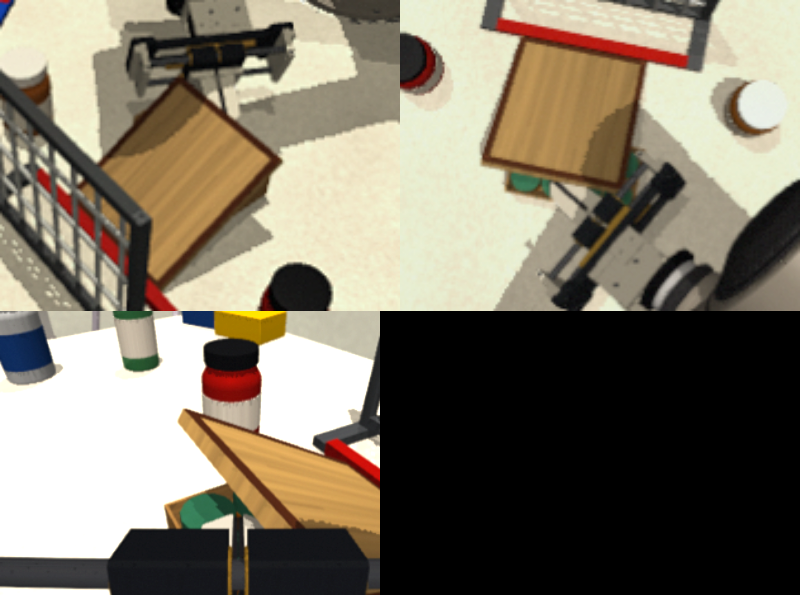

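The top crop shows the fingertips at (553,185), just reaching under the board's edge, with no contact force. I'm going about 8 mm deeper, then lifting a first bit.

>>> jog_arm --deltas '[0.04,0,-0.02,0,0,0,0.09,0,-0.02,0,0,0]'

```text
time: 4.03
tool_pos: [0.4607, 0.0713, 0.0773]
tool_rot: [-3.129, -1.192, 0.889]
contact_force: [-67.9, -29.8, 34.2]
opening: 0.0007
```

>>> jog_arm --deltas '[0.02,0,0.1,0,0,0,0.05,0,0.2,0,0,0,0.05,0,0.2,0,0,0]'

```text
time: 4.28
tool_pos: [0.4692, 0.0689, 0.097]
tool_rot: [3.139, -1.19, 0.899]
contact_force: [-2.3, 0.5, -1.1]
opening: 0.0005
```

Run:
```python
from kin import *
from cell import robot
import cv2
s=robot.observe();print(s['contact_force'],s['time'],s['tool_pos']); ims=[robot.read_camera(n) for n in("scene","top","wrist")]
a=cv2.resize(ims[0][130:270,220:400],(400,311));b=cv2.resize(ims[1][160:300,160:340],(400,311));w=ims[2][60:284,70:370];w=cv2.resize(w,(380,284))
o=np.zeros((595,800,3),np.uint8);o[:311,:400]=a;o[:311,400:]=b;o[311:595,:380]=w
cv2.imwrite("pics/f.png",cv2.convertScaleAbs(o,alpha=1.4)[:,:,::-1])
```

```text
[-2.26023328  0.45432513 -1.05056901] 4.2833 [0.46916866 0.06894536 0.09702705]
```

View pics/f.png

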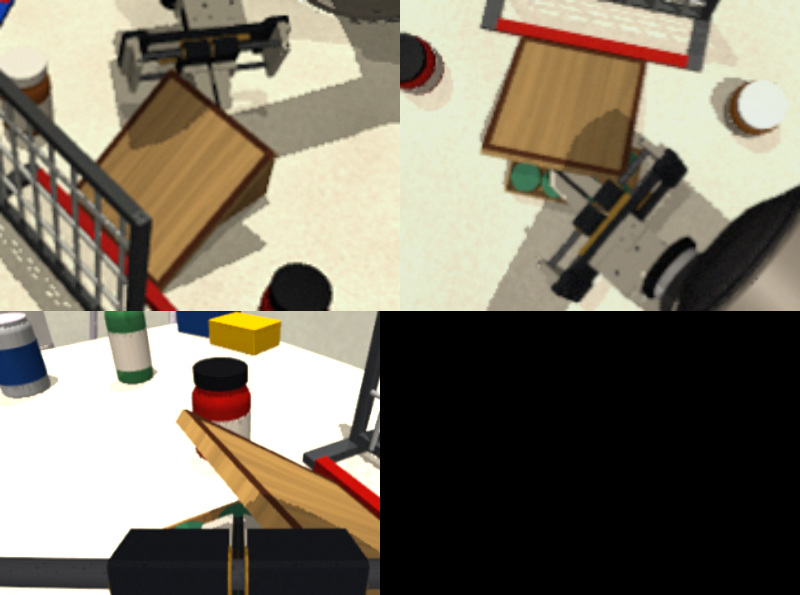

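The board's top edge has risen and rests on the fingertips (top crop 560,175), and the tray is where it was. The 80 N spike came from wedging the tips in on the second-last move, so I'll go gently now, along the arc.

>>> jog_arm --deltas '[0.05,-0.01,0.06,0,0,-0.014,0.1,-0.015,0.12,0,0,-0.028,0.15,-0.02,0.18,0,0,-0.042,0.2,-0.03,0.24,0,0,-0.056,0.24,-0.03,0.31,0,0,-0.067]'

```text
time: 4.85
tool_pos: [0.4931, 0.0666, 0.127]
tool_rot: [-3.136, -1.19, 0.784]
contact_force: [-0.6, 0.7, -1.8]
opening: 0.0004
```

>>> jog_arm --deltas '[0.05,-0.01,0.05,0,0,-0.014,0.1,-0.015,0.09,0,0,-0.028,0.15,-0.02,0.13,0,0,-0.042,0.2,-0.03,0.16,0,0,-0.056,0.24,-0.03,0.19,0,0,-0.067]'

```text
time: 5.27
tool_pos: [0.5171, 0.0638, 0.1464]
tool_rot: [-3.139, -1.19, 0.682]
contact_force: [-0.6, 0.0, -0.2]
opening: 0.0004
```

Run:
```python
from kin import *
from cell import robot
import cv2
f=delta((-.078,.01,.156),42,22); ims=[robot.read_camera(n) for n in("scene","top","wrist")]
a=cv2.resize(ims[0][100:270,190:400],(400,324));b=cv2.resize(ims[1][110:280,150:360],(400,324))
o=np.hstack([a,b])
cv2.imwrite("pics/g.png",cv2.convertScaleAbs(o,alpha=1.4)[:,:,::-1])
```

```text
[ 0.234 -0.043  0.137] [-0.002  0.001 -0.069] deg 6.2 z [0.54 0.06 0.16]
```

View pics/g.png

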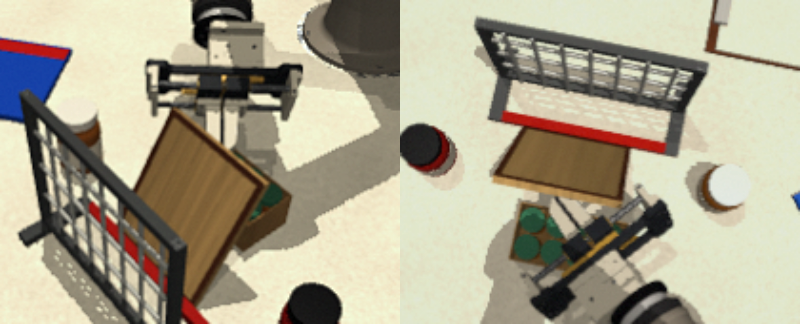

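The board stands at about 55°, following the fingers, with its foot at the strip (scene 190,300). Continuing the arc.

>>> jog_arm --deltas '[0.05,-0.01,0.03,0,0,-0.014,0.1,-0.015,0.06,0,0,-0.028,0.15,-0.02,0.09,0,0,-0.042,0.2,-0.03,0.12,0,0,-0.056,0.24,-0.04,0.14,0,0,-0.067]'

```text
time: 5.83
tool_pos: [0.5408, 0.0598, 0.1599]
tool_rot: [-3.138, -1.19, 0.577]
contact_force: [-0.9, 0.9, -1.1]
opening: 0.0008
```

>>> jog_arm --deltas '[0.05,-0.01,0.01,0,0,-0.014,0.1,-0.015,0.02,0,0,-0.028,0.15,-0.02,0.03,0,0,-0.042,0.2,-0.03,0.04,0,0,-0.056,0.26,-0.04,0.05,0,0,-0.067]'

```text
time: 6.25
tool_pos: [0.5667, 0.0558, 0.1648]
tool_rot: [-3.137, -1.19, 0.471]
contact_force: [-1.2, 0.2, 0.0]
opening: 0.0
```

>>> jog_arm --deltas '[0.05,-0.01,0,0,0,-0.014,0.1,-0.015,0,0,0,-0.028,0.15,-0.02,0,0,0,-0.042,0.2,-0.03,0,0,0,-0.056,0.25,-0.04,0,0,0,-0.067]'

```text
time: 6.67
tool_pos: [0.5919, 0.0517, 0.1648]
tool_rot: [-3.138, -1.19, 0.366]
contact_force: [-1.1, 1.2, 0.8]
opening: 0.0002
```

Run:
```python
from kin import *
from cell import robot
import cv2
f=delta((.010,.01,.160),30,22); print(robot.observe()['contact_force']); ims=[robot.read_camera(n) for n in("scene","top")]
a=cv2.resize(ims[0][100:270,190:400],(400,324));b=cv2.resize(ims[1][110:280,150:360],(400,324))
o=np.hstack([a,b])
cv2.imwrite("pics/h.png",cv2.convertScaleAbs(o,alpha=1.4)[:,:,::-1])
```

```text
[ 0.345 -0.041 -0.007] [-0.002  0.002 -0.002] deg 0.3 z [0.626 0.048 0.164]
[-1.1055865   1.23319238  0.80288559]
```

View pics/h.png

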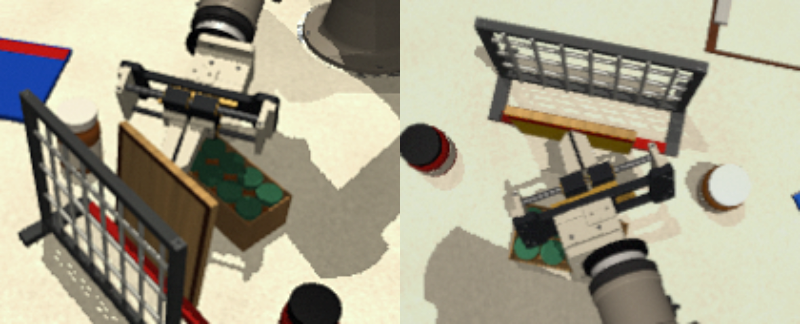

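The board is nearly upright, square to the strip, with its yellow face to the robot. Now I push it slowly past upright and follow it onto the grid.

>>> jog_arm --deltas '[0.04,-0.006,0,0,0,0,0.08,-0.012,0,0,0,0,0.12,-0.018,0,0,0,0,0.16,-0.024,0,0,0,0,0.2,-0.03,0,0,0,0]'

```text
time: 7.18
tool_pos: [0.6122, 0.0485, 0.1649]
tool_rot: [-3.139, -1.19, 0.368]
contact_force: [0.7, 1.4, -0.2]
opening: 0.0004
```

>>> jog_arm --deltas '[0.04,-0.006,0,0,0,0,0.08,-0.012,0,0,0,0,0.12,-0.018,0,0,0,0,0.16,-0.024,0,0,0,0,0.2,-0.03,0,0,0,0]'

```text
time: 7.6
tool_pos: [0.6321, 0.0457, 0.1648]
tool_rot: [-3.139, -1.19, 0.368]
contact_force: [-0.4, -0.3, 0.6]
opening: 0.0004
```

Run:
```python
from kin import *
from cell import robot
import cv2
f=delta((.010,.01,.160),30,22); print(robot.observe()['contact_force']); ims=[robot.read_camera(n) for n in("scene","top")]
a=cv2.resize(ims[0][100:270,190:400],(400,324));b=cv2.resize(ims[1][110:280,150:360],(400,324))
cv2.imwrite("pics/i.png",cv2.convertScaleAbs(np.hstack([a,b]),alpha=1.4)[:,:,::-1])
```

```text
[-0.057  0.019 -0.007] [-0.001  0.001 -0.003] deg 0.3 z [0.626 0.048 0.164]
[-0.35224258 -0.26182753  0.59860815]
```

View pics/i.png

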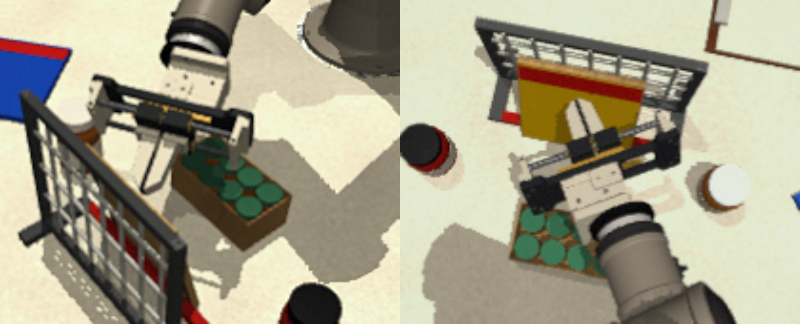

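The board now leans on the grid, face to the robot and square (top crop 580,100). The tray hasn't moved. I'm retracting and planning the tool-down pose for the tray.

>>> jog_arm --deltas '[-0.7,0,0.3,0,0,0,-0.9,0,0.6,0,0,0,-1,0,1,0,0,0,-1,0,1,0,0,0]'

```text
time: 8.03
tool_pos: [0.5295, 0.0463, 0.266]
tool_rot: [-3.136, -1.189, 0.365]
contact_force: [0.9, 0.1, 0.4]
opening: 0.0005
```

Run:
```python
from kin import *
from cell import robot
s=robot.observe();q0=s['qpos'];print(q0.round(2),s['time'],s['tool_pos'])
for nm,tip in(("side",(-.147,-.125,.02)),("sideup",(-.147,-.15,.2)),("push0",(-.23,.0,.02)),("push1",(-.11,.01,.02))):
  for fl in(1,-1):
    R=orient(0,90,fl); p=W(*tip)-.011*R.apply([0,0,1])
    for s0 in([-.1,.5,2,0,.8,-1.5],[-.1,.5,2,0,.8,1.5]):
      q,e=ik(p,R,s0)
      if e<1e-3: print(nm,fl,q.round(2))
```

```text
[-0.5   0.17  2.38  1.96  0.87 -0.98] 8.0333 [0.52948368 0.04626775 0.26603834]
side 1 [-0.29  0.52  1.93 -0.    0.68 -1.7 ]
side 1 [-0.29  0.52  1.93 -0.    0.68 -1.7 ]
side -1 [-0.29  0.52  1.93  0.    0.68  1.44]
side -1 [-0.29  0.52  1.93 -0.    0.68  1.44]
sideup 1 [-0.34  0.25  1.73  0.    1.16 -1.76]
sideup 1 [-0.34  0.25  1.73  0.    1.16 -1.76]
sideup -1 [-0.34  0.25  1.73  0.    1.16  1.38]
sideup -1 [-0.34  0.25  1.73  0.    1.16  1.38]
push0 1 [ 0.01  0.45  2.09 -0.    0.6  -1.41]
push0 1 [ 0.01  0.45  2.09 -0.    0.6  -1.41]
push0 -1 [ 0.01  0.45  2.09 -0.    0.6   1.73]
push0 -1 [0.01 0.45 2.09 0.   0.6  1.73]
push1 1 [-0.01  0.6   1.77  0.    0.77 -1.43]
push1 1 [-0.01  0.6   1.77  0.    0.77 -1.43]
push1 -1 [-0.01  0.6   1.77 -0.    0.77  1.72]
push1 -1 [-0.01  0.6   1.77  0.    0.77  1.72]
```

Run:
```python
from kin import *
from cell import robot
s=robot.observe();q0=s['qpos']; R=orient(0,90,1); q1,e=ik(W(-.16,-.17,.2)-.011*R.apply([0,0,1]),R,[-.34,.25,1.73,0,1.16,-1.76])
P0=fk(q0,K)
for t in np.linspace(0,1,7)[1:]:
  P1=fk(q0+t*(q1-q0),K); rv=(P1[1]*P0[1].inv()).as_rotvec()/(np.pi/2)
  print(P1[0].round(3),((P1[0]-P0[0])*10).round(2),rv.round(3),(np.linalg.norm(rv)*90).round(1),"ztool",P1[1].apply([0,0,1]).round(2)); P0=P1
```

```text
[0.524 0.087 0.262] [-0.05  0.41 -0.04] [-0.191 -0.048  0.23 ] 27.3 ztool [ 0.74  0.51 -0.44]
[0.505 0.105 0.246] [-0.19  0.18 -0.17] [-0.188 -0.046  0.229] 27.0 ztool [ 0.57  0.6  -0.56]
[0.481 0.094 0.223] [-0.25 -0.11 -0.23] [-0.184 -0.036  0.227] 26.5 ztool [ 0.39  0.59 -0.7 ]
[0.458 0.053 0.202] [-0.23 -0.41 -0.2 ] [-0.181 -0.019  0.223] 25.9 ztool [ 0.23  0.48 -0.85]
[ 0.444 -0.014  0.195] [-0.15 -0.67 -0.07] [-0.181  0.005  0.214] 25.2 ztool [ 0.09  0.27 -0.96]
[ 0.44  -0.1    0.211] [-0.04 -0.86  0.16] [-0.184  0.032  0.196] 24.3 ztool [ 0. -0. -1.]
```

>>> jog_arm --deltas '[-0.05,0.4,0,-0.19,-0.05,0.23,-0.05,0.4,0,-0.19,-0.05,0.23,-0.05,0.4,0,-0.19,-0.05,0.23,-0.05,0.4,0,-0.19,-0.05,0.23]'

```text
time: 8.37
tool_pos: [0.526, 0.0867, 0.2651]
tool_rot: [2.553, -1.017, 1.272]
contact_force: [0.1, -0.0, 0.6]
opening: 0.0005
```

>>> jog_arm --deltas '[-0.2,0.2,-0.1,-0.19,-0.05,0.23,-0.2,0.2,-0.1,-0.19,-0.05,0.23,-0.2,0.2,-0.1,-0.19,-0.05,0.23,-0.2,0.2,-0.1,-0.19,-0.05,0.23]'

```text
time: 8.7
tool_pos: [0.5063, 0.1056, 0.2547]
tool_rot: [2.406, -0.725, 1.748]
contact_force: [0.2, 0.5, -0.2]
opening: 0.0006
```

>>> jog_arm --deltas '[-0.25,-0.1,-0.2,-0.18,-0.04,0.23,-0.25,-0.1,-0.2,-0.18,-0.04,0.23,-0.25,-0.1,-0.2,-0.18,-0.04,0.23,-0.25,-0.1,-0.2,-0.18,-0.04,0.23]'

```text
time: 9.03
tool_pos: [0.4817, 0.0951, 0.2348]
tool_rot: [2.449, -0.44, 2.087]
contact_force: [-0.4, 0.3, 1.5]
opening: 0.0006
```

>>> jog_arm --deltas '[-0.25,-0.4,-0.2,-0.18,-0.02,0.22,-0.25,-0.4,-0.2,-0.18,-0.02,0.22,-0.25,-0.4,-0.2,-0.18,-0.02,0.22,-0.25,-0.4,-0.2,-0.18,-0.02,0.22]'

```text
time: 9.37
tool_pos: [0.4569, 0.0548, 0.215]
tool_rot: [2.606, -0.198, 2.384]
contact_force: [0.1, -0.2, -0.3]
opening: 0.0003
```

>>> jog_arm --deltas '[-0.15,-0.7,-0.05,-0.18,0,0.21,-0.15,-0.7,-0.05,-0.18,0,0.21,-0.15,-0.7,-0.05,-0.18,0,0.21,-0.15,-0.7,-0.05,-0.18,0,0.21]'

```text
time: 9.7
tool_pos: [0.4421, -0.0156, 0.2102]
tool_rot: [2.84, -0.038, 2.688]
contact_force: [-0.4, 0.6, 0.1]
opening: 0.0004
```

Run:
```python
from kin import *
from cell import robot
import cv2
s=robot.observe();print(s['qpos'].round(2),s['time']); delta((-.145,-.17,.2),0,90,1)
```

```text
[-0.42  0.2   1.85  0.33  1.14 -1.68] 9.7
[ 0.126 -0.867  0.008] [-0.191  0.035  0.191] deg 24.5 z [ 0.455 -0.102  0.211]
```

>>> jog_arm --deltas '[0.13,-0.87,0,-0.19,0.035,0.19,0.13,-0.87,0,-0.19,0.035,0.19,0.13,-0.87,0,-0.19,0.035,0.19,0.13,-0.87,0,-0.19,0.035,0.19]'

```text
time: 10.03
tool_pos: [0.4553, -0.1028, 0.21]
tool_rot: [3.141, -0.001, 2.983]
contact_force: [0.1, 1.7, -1.3]
opening: 0.0006
```

```bash
cat > meas.py <<'E'
from h import *
from kin import O,yw
import sys
im=robot.read_camera("top"); cv2.imwrite(sys.argv[1],im[:,:,::-1])
ex=np.array([np.cos(yw),np.sin(yw)]);ey=np.array([-np.sin(yw),np.cos(yw)])
st=lambda p:(((p[:2]-O)@ex).round(4),((p[:2]-O)@ey).round(4))
g=np.zeros(im.shape[:2],np.uint8); m=mask(im,(60,90,30),(95,255,255)); g[150:300,170:300]=m[150:300,170:300]
pts=cv2.findNonZero(cv2.morphologyEx(g,cv2.MORPH_OPEN,np.ones((2,2)))); r=cv2.minAreaRect(pts)
b=np.array([st(onz("top",u,.06)) for u in cv2.boxPoints(r)]); print("lids box",r,b.tolist(),"centre",b.mean(0).round(4), "sides",np.linalg.norm(b[0]-b[1]).round(3),np.linalg.norm(b[1]-b[2]).round(3))
y=np.zeros_like(g); m=mask(im,(20,130,60),(35,255,255)); y[110:220,180:320]=m[110:220,180:320]
q,a=quad(y); print("yellow",q.tolist(),a)
for u in sorted(q.tolist(),key=lambda u:-u[1])[:2]: print(" foot corner",st(onz("top",u,.0)))
e=im[110:290,170:340]; cv2.imwrite(sys.argv[1].replace(".png","c.png"),cv2.convertScaleAbs(cv2.resize(e,None,fx=3,fy=3),alpha=1.4)[:,:,::-1])
E
python3 meas.py pics/t1.png; python3 -c "
from kin import *
delta((-.145,-.14,.02),0,90,1)"
```

```text
lids box ((239.07693481445312, 237.1154022216797), (54.324161529541016, 26.867908477783203), 11.309932708740234) [[-0.1841, 0.0584], [-0.1154, 0.0583], [-0.1172, -0.0818], [-0.1857, -0.0805]] centre [-0.1506 -0.0114] sides 0.069 0.14
yellow [[212, 150], [276, 163], [269, 191], [215, 181]] 1749.5
 foot corner (np.float64(-0.0096), np.float64(-0.0668))
 foot corner (np.float64(-0.0096), np.float64(0.0859))
[ 0.046  0.285 -1.787] [-0.001 -0.001  0.   ] deg 0.2 z [ 0.459 -0.073  0.031]
```

View pics/t1c.png

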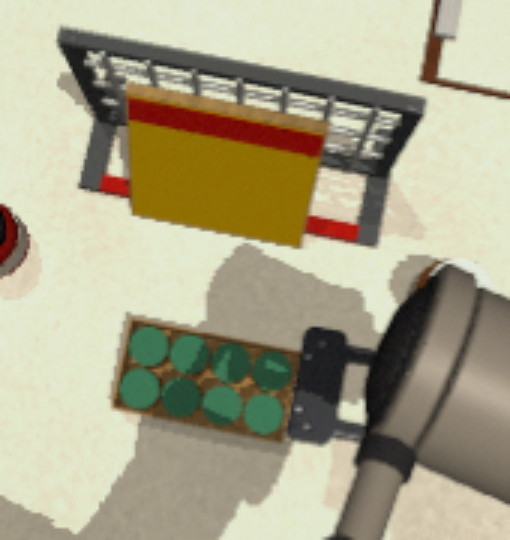

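The board leans squarely: foot corners at stand x = -9.6 mm for both, centre y = +9.6 mm. The tray centre is at (-150, -11) mm, so it needs about +20 mm sideways. I'll nudge it from its -y side, then push it in.

>>> jog_arm --deltas '[0,0.25,-0.9,0,0,0,0,0.25,-0.9,0,0,0,0,0.25,-0.9,0,0,0]'

```text
time: 10.33
tool_pos: [0.451, -0.0738, 0.1152]
tool_rot: [3.133, -0.011, 2.979]
contact_force: [-2.2, 0.5, 0.1]
opening: 0.0005
```

>>> jog_arm --deltas '[0,0,-0.87,0,0,0,0,0,-0.87,0,0,0,0,0,-0.87,0,0,0]'

```text
time: 10.58
tool_pos: [0.45, -0.0746, 0.027]
tool_rot: [3.133, -0.014, 2.979]
contact_force: [-1.0, 0.2, -0.6]
opening: 0.0005
```

>>> jog_arm --deltas '[0.02,0.1,0,0,0,0,0.03,0.2,0,0,0,0,0.05,0.3,0,0,0,0]'

```text
time: 10.83
tool_pos: [0.4611, -0.0456, 0.0351]
tool_rot: [3.136, 0.002, 2.979]
contact_force: [0.2, -1.0, 0.7]
opening: 0.0003
```

>>> jog_arm --deltas '[0.01,0.05,0,0,0,0,0.015,0.1,0,0,0,0,0.025,0.15,0,0,0,0,0.03,0.2,0,0,0,0,0.03,0.2,0,0,0,0]'

```text
time: 11.25
tool_pos: [0.4642, -0.0262, 0.0344]
tool_rot: [3.137, 0.003, 2.981]
contact_force: [-0.1, -2.2, 1.7]
opening: 0.0006
```

```bash
python3 -c "
from kin import *
delta((-.15,-.084,.02),0,90,1)"; python3 meas.py pics/t2.png
```

```text
[-0.009  0.097 -0.034] [-0.003  0.002  0.002] deg 0.4 z [ 0.463 -0.017  0.031]
lids box ((221.55657958984375, 233.69813537597656), (25.43181800842285, 26.476119995117188), 10.619654655456543) [[-0.1841, 0.0667], [-0.1164, 0.0675], [-0.1164, 0.0018], [-0.184, 0.0015]] centre [-0.1502  0.0344] sides 0.068 0.066
yellow [[212, 150], [276, 163], [269, 191], [215, 181]] 1749.5
 foot corner (np.float64(-0.0096), np.float64(-0.0668))
 foot corner (np.float64(-0.0096), np.float64(0.0859))
```

The tray has moved about 9 mm, with its left lid edge at 67 mm instead of 58 mm. I'll push another 10 mm, then back off, lift and go behind the tray.

>>> jog_arm --deltas '[0.008,0.05,0,0,0,0,0.015,0.1,0,0,0,0,0.015,0.11,0,0,0,0]'

```text
time: 11.55
tool_pos: [0.4652, -0.0159, 0.0339]
tool_rot: [3.138, 0.001, 2.98]
contact_force: [-0.5, -9.5, 6.3]
opening: 0.0004
```

>>> jog_arm --deltas '[-0.05,-0.3,0,0,0,0,-0.05,-0.3,0,0,0,0,-0.05,-0.3,0.9,0,0,0,-0.05,-0.3,0.9,0,0,0,-0.05,-0.3,0.9,0,0,0]'

```text
time: 11.97
tool_pos: [0.4618, -0.0458, 0.128]
tool_rot: [3.137, 0.006, 2.979]
contact_force: [1.1, -1.1, 1.2]
opening: 0.0004
```

```bash
python3 meas.py pics/t3.png; python3 -c "
from kin import *
a=delta((-.24,.01,.12),0,90,1);delta((-.24,.01,.018),0,90,1,frm=a);print(ik(*a,[0,.45,2,0,.6,-1.4]))"
```

```text
lids box ((222.7567901611328, 234.1647491455078), (36.145389556884766, 26.854097366333008), 10.885526657104492) [[-0.185, 0.0774], [-0.1163, 0.078], [-0.1168, -0.0154], [-0.1853, -0.0152]] centre [-0.1509  0.0312] sides 0.069 0.093
yellow [[269, 191], [215, 181], [212, 151], [276, 163]] 1749.0
 foot corner (np.float64(-0.0096), np.float64(-0.0668))
 foot corner (np.float64(-0.0096), np.float64(0.0859))
[-0.726  1.361  0.04 ] [-0.002  0.005  0.003] deg 0.5 z [0.389 0.09  0.131]
[ 0.    0.   -1.02] [0. 0. 0.] deg 0.0 z [0.389 0.09  0.029]
(array([ 3.59063948e-02,  2.52111178e-01,  1.99949485e+00, -2.58285203e-11,
        8.89986626e-01, -1.37781030e+00]), np.float64(1.6110267705155832e-11))
```

The tray's centre is now at y ≈ +8 mm against the board's +9.6 mm. I'm going behind it with the fingers open for a square two-point push.

>>> jog_arm --deltas '[-0.4,0.7,0,0,0,0,-0.4,0.7,0,0,0,0,-0.4,0.7,0,0,0,0]' --claw 1

```text
time: 12.27
tool_pos: [0.414, 0.029, 0.1215]
tool_rot: [3.135, -0.008, 2.982]
contact_force: [-0.7, 0.6, -0.9]
opening: 0.0162
```

>>> jog_arm --deltas '[-0.33,0.66,0,0,0,0,-0.33,0.66,0,0,0,0,-0.33,0.66,0,0,0,0,-0.33,0.66,-0.3,0,0,0]'

```text
time: 12.6
tool_pos: [0.388, 0.0924, 0.0952]
tool_rot: [3.135, 0.006, 2.983]
contact_force: [2.5, 0.4, -0.4]
opening: 0.0425
```

>>> jog_arm --deltas '[0,0,-0.4,0,0,0,0,0,-0.7,0,0,0,0,0,-0.7,0,0,0,0,0,-0.7,0,0,0]'

```text
time: 12.93
tool_pos: [0.3847, 0.0907, 0.0217]
tool_rot: [3.137, -0.007, 2.98]
contact_force: [-0.3, 0.3, 0.8]
opening: 0.069
```

```bash
python3 -c "
from kin import *
delta((-.20,.009,.018),0,90,1);delta((-.09-.018,.009,.018),0,90,1)
from cell import robot;print(robot.observe()['contact_force'])"
```

```text
[ 0.437 -0.075  0.073] [-0.003 -0.004  0.003] deg 0.5 z [0.428 0.083 0.029]
[ 1.346 -0.219  0.073] [-0.003 -0.004  0.003] deg 0.5 z [0.519 0.069 0.029]
[-0.31197832  0.27901124  0.77179298]
```

>>> jog_arm --deltas '[0.13,-0.02,0.04,0,0,0,0.26,-0.04,0.04,0,0,0,0.4,-0.06,0.04,0,0,0,0.45,-0.07,0.04,0,0,0,0.5,-0.08,0.04,0,0,0]'

```text
time: 13.35
tool_pos: [0.4349, 0.0829, 0.0283]
tool_rot: [3.136, -0.004, 2.98]
contact_force: [-9.6, 2.2, 6.1]
opening: 0.0918
```

>>> jog_arm --deltas '[0.08,-0.012,0,0,0,0,0.16,-0.024,0,0,0,0,0.24,-0.036,0,0,0,0,0.32,-0.05,0,0,0,0,0.4,-0.062,0,0,0,0]'

```text
time: 13.77
tool_pos: [0.4747, 0.0766, 0.028]
tool_rot: [3.137, -0.004, 2.98]
contact_force: [-5.7, 1.0, 1.7]
opening: 0.0918
```

>>> jog_arm --deltas '[0.05,-0.008,0,0,0,0,0.1,-0.016,0,0,0,0,0.15,-0.023,0,0,0,0,0.2,-0.03,0,0,0,0,0.2,-0.03,0,0,0,0]'

```text
time: 14.18
tool_pos: [0.496, 0.0736, 0.0278]
tool_rot: [3.136, -0.002, 2.98]
contact_force: [-2.9, 1.3, 1.2]
opening: 0.092
```

```bash
python3 meas.py pics/t4.png; python3 -c "
from kin import *
delta((-.108,.009,.018),0,90,1)"
```

```text
lids box ((238.6304473876953, 200.0771484375), (53.361148834228516, 7.168487071990967), 12.171459197998047) [[-0.0642, 0.0773], [-0.0455, 0.0771], [-0.0495, -0.0619], [-0.0682, -0.0613]] centre [-0.0568  0.0078] sides 0.019 0.139
yellow [[212, 150], [276, 163], [269, 191], [215, 181]] 1749.5
 foot corner (np.float64(-0.0096), np.float64(-0.0668))
 foot corner (np.float64(-0.0096), np.float64(0.0859))
[ 0.232 -0.048  0.012] [-0.003 -0.     0.003] deg 0.4 z [0.519 0.069 0.029]
```

The lids' far edge is at -47 mm, so about 31 mm are left to the foot. I'll push 24 mm, then in small steps until the force rises.

>>> jog_arm --deltas '[0.05,-0.008,0,0,0,0,0.1,-0.016,0,0,0,0,0.15,-0.023,0,0,0,0,0.2,-0.03,0,0,0,0,0.24,-0.037,0,0,0,0]'

```text
time: 14.65
tool_pos: [0.5189, 0.0701, 0.0275]
tool_rot: [3.137, -0.004, 2.98]
contact_force: [-9.0, 1.1, 5.6]
opening: 0.0917
```

>>> jog_arm --deltas '[0.02,-0.003,0,0,0,0,0.04,-0.006,0,0,0,0,0.04,-0.006,0,0,0,0]'

```text
time: 14.9
tool_pos: [0.5231, 0.0694, 0.0274]
tool_rot: [3.136, -0.004, 2.98]
contact_force: [-6.3, 0.4, 4.6]
opening: 0.0918
```

```bash
python3 meas.py pics/t5.png; python3 -c "
from kin import *
delta((-.108,.009,.018),0,90,1)"
```

```text
[-0.039 -0.006  0.016] [-0.004 -0.002  0.003] deg 0.4 z [0.519 0.069 0.029]Traceback (most recent call last):
  File "meas.py", line 8, in <module>
    pts=cv2.findNonZero(cv2.morphologyEx(g,cv2.MORPH_OPEN,np.ones((2,2)))); r=cv2.minAreaRect(pts)
                                                                              ~~~~~~~~~~~~~~~^^^^^
cv2.error: OpenCV(4.12.0) /io/opencv/modules/imgproc/src/convhull.cpp:143: error: (-215:Assertion failed) total >= 0 && (depth == CV_32F || depth == CV_32S) in function 'convexHull'
```

>>> jog_arm --deltas '[0.01,-0.0015,0,0,0,0,0.02,-0.003,0,0,0,0,0.02,-0.003,0,0,0,0]'

```text
time: 15.2
tool_pos: [0.5235, 0.0694, 0.0275]
tool_rot: [3.137, -0.007, 2.98]
contact_force: [-12.2, 1.0, 8.4]
opening: 0.0915
```

>>> jog_arm --deltas '[0.01,-0.0015,0,0,0,0,0.015,-0.0025,0,0,0,0,0.015,-0.0025,0,0,0,0]'

```text
time: 15.45
tool_pos: [0.5235, 0.0693, 0.0274]
tool_rot: [3.137, -0.01, 2.98]
contact_force: [-16.7, 3.3, 12.6]
opening: 0.0919
```

>>> jog_arm --deltas '[0.01,-0.0015,0,0,0,0,0.015,-0.0025,0,0,0,0,0.015,-0.0025,0,0,0,0]'

```text
time: 15.7
tool_pos: [0.5236, 0.0694, 0.0274]
tool_rot: [3.137, -0.013, 2.98]
contact_force: [-21.0, 4.1, 17.4]
opening: 0.0917
```

>>> jog_arm --deltas '[-0.1,0.015,0,0,0,0,-0.35,0.05,0,0,0,0,-0.6,0.09,0,0,0,0,-0.6,0.09,0.7,0,0,0,-0.6,0.09,0.9,0,0,0]'

```text
time: 16.12
tool_pos: [0.4661, 0.0776, 0.1099]
tool_rot: [3.137, -0.007, 2.98]
contact_force: [1.9, 0.4, 0.5]
opening: 0.0917
```

>>> jog_arm --deltas '[-0.3,0.5,0.9,0,0,0,-0.6,1,0.9,0,0,0,-0.6,1,0.9,0,0,0,-0.6,1,0.9,0,0,0]'

```text
time: 16.45
tool_pos: [0.4088, 0.1795, 0.2035]
tool_rot: [3.133, 0.004, 2.98]
contact_force: [-0.4, 0.3, -0.2]
opening: 0.0916
```

```bash
python3 meas.py pics/t6.png
python3 - <<'E'
from cell import robot
import cv2,numpy as np
a=robot.read_camera("scene")[90:260,180:400]; b=cv2.imread("pics/t6.png")[100:270,160:380,::-1]
cv2.imwrite("pics/fin.png",cv2.convertScaleAbs(np.vstack([cv2.resize(x,(776,600)) for x in(a,b)]) if 0 else cv2.resize(np.hstack([a,b]),(800,309)),alpha=1.4)[:,:,::-1])
E
```

```text
lids box ((238.45469665527344, 199.24151611328125), (53.32081604003906, 26.476118087768555), 10.619654655456543) [[-0.0892, 0.0775], [-0.0198, 0.0786], [-0.0201, -0.0609], [-0.0894, -0.0606]] centre [-0.0546  0.0087] sides 0.069 0.14
yellow [[269, 191], [214, 178], [212, 151], [276, 163]] 1596.0
 foot corner (np.float64(-0.0096), np.float64(-0.0668))
 foot corner (np.float64(-0.0018), np.float64(0.0903))
```

View pics/fin.png

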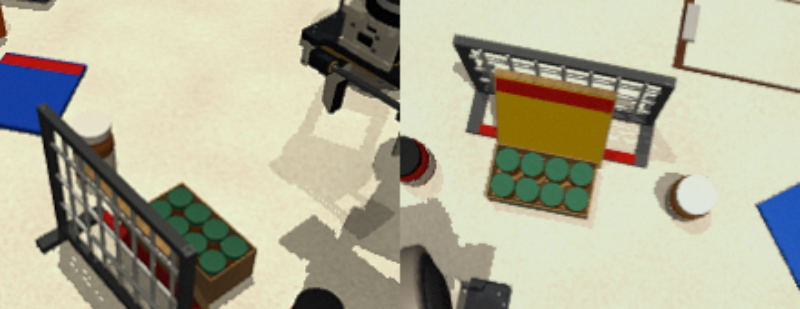

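The tray is square and centred (8.7 mm against 9.6 mm), and board and jars look in order. But the fingers also pressed down on the tray (17 N), so the stall doesn't prove contact with the foot. The camera puts the tray face at about -14.6 mm and the foot at -9.6 mm, so I'll push again while easing upward.

>>> jog_arm --deltas '[0.6,-1,-0.7,0,0,0,0.6,-1,-0.7,0,0,0,0.6,-1,-0.7,0,0,0,0.6,-1,-0.7,0,0,0]'

```text
time: 16.88
tool_pos: [0.4705, 0.0735, 0.1278]
tool_rot: [3.138, -0.002, 2.977]
contact_force: [-0.7, 0.1, -0.4]
opening: 0.0914
```

>>> jog_arm --deltas '[-0.1,0,-0.5,0,0,0,-0.1,0,-0.95,0,0,0,-0.1,0,-1,0,0,0,0.1,-0.03,-1,0,0,0,0.3,-0.06,-1,0,0,0]'

```text
time: 17.3
tool_pos: [0.4982, 0.0711, 0.0288]
tool_rot: [3.137, -0.005, 2.98]
contact_force: [1.1, -0.2, -0.0]
opening: 0.0919
```

```bash
python3 -c "
from kin import *
delta((-.105,.009,.018),0,90,1)
from cell import robot;print(robot.observe()['contact_force'])"
```

```text
[ 0.24  -0.028  0.002] [-0.003 -0.003  0.003] deg 0.5 z [0.522 0.068 0.029]
[ 1.05232608 -0.19215656 -0.02025083]
```

>>> jog_arm --deltas '[0.1,-0.013,0,0,0,0,0.18,-0.025,0,0,0,0,0.23,-0.032,0,0,0,0,0.23,-0.032,0,0,0,0]'

```text
time: 17.63
tool_pos: [0.5226, 0.068, 0.0303]
tool_rot: [3.136, -0.001, 2.979]
contact_force: [-0.1, -0.4, -0.1]
opening: 0.092
```

>>> jog_arm --deltas '[0.015,-0.0025,0.015,0,0,0,0.03,-0.005,0.03,0,0,0,0.035,-0.005,0.04,0,0,0]'

```text
time: 17.88
tool_pos: [0.5239, 0.068, 0.0338]
tool_rot: [3.137, -0.005, 2.98]
contact_force: [-3.9, 1.4, -2.6]
opening: 0.0921
```

>>> jog_arm --deltas '[0.01,-0.0015,0.015,0,0,0,0.015,-0.0025,0.02,0,0,0,0.015,-0.0025,0.025,0,0,0]'

```text
time: 18.13
tool_pos: [0.5247, 0.0679, 0.036]
tool_rot: [3.137, -0.007, 2.98]
contact_force: [-5.9, 0.9, -2.2]
opening: 0.0919
```

>>> jog_arm --deltas '[0.01,-0.0015,0.005,0,0,0,0.02,-0.003,0.01,0,0,0,0.02,-0.003,0.01,0,0,0]'

```text
time: 18.38
tool_pos: [0.5251, 0.0678, 0.0367]
tool_rot: [3.137, -0.011, 2.979]
contact_force: [-9.9, 3.2, -0.3]
opening: 0.0916
```

>>> jog_arm --deltas '[0.01,-0.0015,0.005,0,0,0,0.02,-0.003,0.01,0,0,0,0.02,-0.003,0.01,0,0,0]'

```text
time: 18.63
tool_pos: [0.5254, 0.0678, 0.0373]
tool_rot: [3.137, -0.015, 2.979]
contact_force: [-13.5, 3.1, 1.3]
opening: 0.0918
```

>>> jog_arm --deltas '[0.01,-0.0015,0.005,0,0,0,0.02,-0.003,0.01,0,0,0,0.02,-0.003,0.01,0,0,0]'

```text
time: 18.88
tool_pos: [0.5258, 0.0677, 0.0379]
tool_rot: [3.137, -0.018, 2.979]
contact_force: [-18.5, 2.3, 2.6]
opening: 0.0919
```

18.5 N forward with only 2.6 N down is above the tray's 12 N sliding limit, and it did not slide. So the tray is against the foot. I'm backing off for a final check.

>>> jog_arm --deltas '[-0.1,0.015,0,0,0,0,-0.35,0.05,0,0,0,0,-0.6,0.09,0,0,0,0,-0.6,0.09,0.7,0,0,0,-0.6,0.09,0.9,0,0,0]'

```text
time: 19.3
tool_pos: [0.4699, 0.0758, 0.1223]
tool_rot: [3.138, -0.008, 2.981]
contact_force: [2.2, 0.0, 0.2]
opening: 0.0921
```

>>> jog_arm --deltas '[-0.3,0.5,0.9,0,0,0,-0.6,1,0.9,0,0,0,-0.6,1,0.9,0,0,0,-0.6,1,0.9,0,0,0]'

```text
time: 19.63
tool_pos: [0.4127, 0.1777, 0.2161]
tool_rot: [3.134, 0.003, 2.981]
contact_force: [0.8, -0.0, -0.5]
opening: 0.0918
```

```bash
python3 meas.py pics/t7.png
python3 - <<'E'
import cv2,numpy as np
a,b,c=[cv2.imread(f"pics/{n}.png").astype(int) for n in("top0","t6","t7")]
for n,(x0,y0,x1,y1) in dict(dark=(145,170,182,205),white=(303,190,338,225)).items(): print(n,np.abs(a-c)[y0:y1,x0:x1].mean().round(2))
from h import *
m=mask(c.astype(np.uint8)[:,:,::-1].copy(),(20,130,60),(35,255,255))
print("lower yellow -> tray far edge (z=.06)",[onz("top",(u,np.nonzero(m[:215,u])[0].max()+.5),.06).round(3)[:2].tolist() for u in(225,240,255)])
print("hand in",robot.hand_in(),robot.observe()['time'])
E
```

```text
lids box ((238.41583251953125, 199.13766479492188), (53.519351959228516, 26.476404190063477), 10.885526657104492) [[-0.0887, 0.0781], [-0.0192, 0.0788], [-0.0202, -0.0612], [-0.0894, -0.0606]] centre [-0.0544  0.0088] sides 0.07 0.14
yellow [[269, 191], [214, 178], [212, 151], [276, 163]] 1596.0
 foot corner (np.float64(-0.0096), np.float64(-0.0668))
 foot corner (np.float64(-0.0018), np.float64(0.0903))
dark 8.22
white 11.13
lower yellow -> tray far edge (z=.06) [[0.62, 0.097], [0.613, 0.057], [0.606, 0.018]]
the job is handed in; nothing more can be done
the job is handed in; nothing more can be done
```

The job was handed in at about 20 s of the 51 s allowed; no verdict was reported. The board leans against the grid and the tray is up against its foot.

I lifted the board's top edge with closed fingertips from underneath and tipped it past upright onto the grid. I then nudged the tray about 20 mm sideways and pushed it squarely against the board's foot.

**Last checks**
- **Board:** it leaned on the grid with its yellow face to the robot. Before the tray went in, both foot corners measured at stand x = -9.6 mm, so it was square. The right corner read the same at the end. The tray then hid the left corner, so its later reading of -1.8 mm is not valid.
- **Tray centring:** its centre is at y = 8.8 mm against the board's 9.6 mm, and square to within about 1°.
- **Tray contact:** the last push rose to 18.5 N without the tray sliding, which is above its 12 N sliding limit. The far-edge check puts the tray face at the foot within a few millimetres, but the lid positions put it about 5 mm short. I trusted the force reading.
- **Jars:** I never touched either one, and both look unmoved in the last picture viewed. My pixel-difference check at the jars was not clean (mean differences of 8 and 11), which I put down to the arm's shadows and did not follow up.

**Force spike:** working the fingertips under the board gave a brief wrist force of about 80 N. That is below the 120 N wrist limit. I believe the fingertips took it rather than the gripper's body, which has a 40 N limit, but I did not confirm that.

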